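Roll-test three feed rollers and reject the bent one

TASK

Roll-test the three feed rollers on the steel plate: take the press block by its orange handle, lay it with light pressure on each roller's barrel in turn and push it along so that the roller rolls on the plate for half a turn or so (stop early on one that lifts the block), never bearing down harder than 30 N and not touching any roller with the fingers yet. When all three are tested, put the block back upright on its black pad, pick up the roller that lifted the block and lay it in the red reject bin. Leave the two sound rollers on the plate where they have rolled to, and everything else on the table where it is.

Things in the scene. Friction and masses are not known exactly. Their poses are not given: they have to be found in the camera images.
- plate: Fixed flat steel plate 240 (x) x 380 (y) x 30 mm thick; origin at the centre of its underside on the table, so its top is 30 mm above the origin. The rollers lie on its -x half, axes roughly along its y, side by side in y (about 125 mm apart), and roll along its x; the plate is free on the +x side of each.
- roller_a_mid (a point): Middle of a feed roller, on its rings' axis, 16 mm above the plate top. It rolls on two blue rings, 32 mm diameter, 12 mm wide, centred 41 mm either side of the middle; between them an aluminium barrel 24 mm diameter, 70 mm long, with a thin yellow stripe; 10 mm stub ends, 110 mm overall. y along the roller. 0.24 kg if sound, 0.42 kg if bent (an older make with a thicker wall). Exactly one of the three is bent.
- roller_b_mid (a point): Middle of another such roller. A sound roller's barrel top stays 28 mm above the plate (4 mm below the rings' tops). A bent one's barrel is 2 mm off the rings' axis, at the start towards the plate: its top, 26 mm above the plate at first, rises 4 mm in half a turn (50 mm of roller travel, either way). All look alike from above.
- roller_c_mid (a point): Middle of another such roller. A flat thing pressed on the barrel and moved 100 mm along the plate rolls a roller about 57 mm the same way; rollers stay where they are left.
- block_grip (a point): Centre of the orange handle of the press block (loose, about 0.25 kg). The handle is 50 mm (block's x) x 22 mm (block's y) x 46 mm high; this point lies 36 mm above the flat underside of the block, the handle's top 22 mm above it. The white foot under the handle is 76 (x) x 44 (y) x 12 mm thick: it fits between a roller's rings (70 mm apart) with x across the roller. z up.
- block_pad: Fixed black rubber pad 130 (x) x 110 (y) x 4 mm on which the block starts and must be put back; origin at the centre of its underside, on the table.
- reject_bin: Fixed red open bin 160 x 160 mm, 50 mm high, walls and floor 4 mm; origin at the centre of its underside, on the table.
- can_silver: Bystander: plain aluminium can, 66 mm diameter, 115 mm tall; origin at the centre of its base.
- can_blue: Bystander: can with a blue band, 66 mm diameter, 115 mm tall; origin at the centre of its base.
- oil_bottle: Bystander: yellow bottle, 48 mm diameter, 130 mm tall; origin at the centre of its base.
- jug: Bystander: clear jug with a handle, 100 mm diameter, 120 mm tall; origin at the centre of its base.
- wrench: Bystander: wrench lying on the table in front of the plate.
- screwdriver: Bystander: screwdriver lying on the table in front of the plate.
- lid_stack: Bystander: stack of can lids, 64 mm diameter, 20 mm high; origin at the centre of its base.
Not all that is in view belongs to the job. Of the things that look like the part that bears block_grip, take the one that is farthest to the robot's left at the start.

How it is judged:
By the outcome, as a careful person would: the job done as asked, in the order asked, and still so for the second after the job is handed in, with the robot touching nothing.
It also fails if it takes over 72 s, if anything falls off the work surface, if the arm or the gripper's body presses on something with over 40 N, if the wrist force passes 120 N, or if a joint passes its speed limit or range.

ROBOT

A 6-joint arm with a two-finger parallel gripper is mounted at the origin on the work surface. World frame = base frame: x ahead of the robot, y to its left, z up, the work surface at z = 0. Lengths are in m, angles in degrees, forces in N, time in s.
With the tool pointing down it reaches from about 0.3 to 0.75 m from the base axis. Payload 8.5 kg.
Tool frame: the origin (TCP) lies at the very end of the fingers, on their centre line; the grasp point (between the pads) lies 19 mm behind it (env.grasp_offset is the distance from the TCP to the grasp point, in m); y points along the fingers, z is the direction in which the jaws open and shut, and the axes are right-handed (so a half turn about y gives the same grasp; the last joint's range is limited). The gripper opens to 85 mm and grips with 20 to 120 N. Pads are 22 mm wide; open, the fingers measure 114 mm over their backs; the gripper's body (76 mm by 85 mm) begins 54 mm behind the grasp point. The pads swing forward as they close: fully open they stand 13 mm farther back than shut.
Start: joints at [-82.58, 21.807, 74.336, -0, 83.858, -12.336], TCP at [0.186, -0.518, 0.231] pointing down, gripper open.
Joint ranges: [-178.18, 178.18], [-50.72, 133.34], [12.68, 142.11], [-81.47, 261.47], [9.98, 163.14], [-165.26, 165.26]. Speed limits (degrees/s): [136.94, 136.94, 180, 180, 180, 180].

INTERFACE

Orientations are given as a 3x3 rotation matrix whose columns are the frame's x, y, z axes.
In Python, from rig import env gives the robot as it stands. The module is installed in compiled form; this text tells all that it offers.
- The arm moves only by the shell command python3 -m pendant 'ROWS' [FORCE]. ROWS is JSON, a list of rows, each a list of 3 entries, a list of its own where there are three numbers: the shift along the world's x, y, z as a fraction of full scale, then the turn about the world's z as a fraction of full scale, then the opening, from 0 (shut) to 1 (fully open). A call has 1 to 12 rows; each row shifts and turns the commanded pose from where the row before left it; what a row does not reach is not made up. Full scale, the value 1, is 30 mm for a shift and 5 degrees for a turn. A row lasts 1/12 s, in which the tool goes at most 41.7 mm and 7.16 degrees, less where a joint would pass 70% of its speed; a pose out of reach is approached as far as the arm can. A call with a number of a shift or a turn outside -1 to 1 is refused whole. A call with a gripper value outside its range is refused whole. The fingers move at their own pace and stop on an object; FORCE is the grip in N (left out, the last holds). Time passes only in rows, so rows that do not move let the fingers close. It gives the time, the measured TCP pose, the force and the opening at its end, in the units of the state.
- env.observe(): the state, without advancing time (a new reading comes with each control period).
- env.get_image(name): name is "scene" or "top" or "wrist"; returns (picture, depth): 400x640x3 uint8, red, green, blue; 400x640 float32, m along the optical axis (not along the pixel's ray), 0 where there is no reading.
- env.camera_model(name): a dict with "camera_matrix" (3x3 intrinsics, pixels), "R" (3x3) and "t" (3): a world point X has camera coordinates R X + t; the wrist camera has in their place "tool_from_camera" (4x4, takes a point from camera to tool coordinates, whose origin is the TCP and whose axes are the tool frame's). Camera axes: x right, y down, z forward; pixel columns grow to the right and rows downward; lengths in m; the calibration is good to about 2 mm. A picture is of the moment at which its call begins: read the wrist's pose just before it. camera_model takes no time and is no camera call.
- env.close_job(): hands the job in, once; it reports no verdict.
The state is a dict: "time_s": time; "q": joint angles; "qvel": joint speeds; "joint_efforts": joint torques, N m; "position": TCP position; "tool_rot": TCP orientation; "ft_force": force on the tool from outside, world axes, zero at the start; "wrist_torque": the same for the moment, N m; "grip_width": finger opening in m.
Only numpy, scipy, OpenCV 4.12 (cv2) and the standard library are available. Lean on these libraries where they do the work, as an engineer would, in place of code of your own. Each camera call takes 0.05 s, during which the arm holds its last target.

## Working session

There is one attempt and no reset: what is moved stays moved. The work goes in short steps, Python scripts to look and compute and a shell command to move; the robot and the scene stay as the last step left them, time stands still between calls to the robot, and variables do not carry over. Pictures are saved under pics/ and viewed, and the job is handed in when it is done.

```bash
mkdir -p pics; cat > h.py <<'E'
import numpy as np, cv2
from rig import env
def cam(n):
    s=env.observe(); im,d=env.get_image(n); m=env.camera_model(n)
    K=np.array(m["camera_matrix"])
    if n=="wrist":
        T=np.array(m["tool_from_camera"]); Rt=np.array(s["tool_rot"]); p=np.array(s["position"])
        Rc=Rt@T[:3,:3]; c=Rt@T[:3,3]+p
    else:
        R=np.array(m["R"]);Rc=R.T;c=-R.T@np.array(m["t"])
    return im,d,K,Rc,c
def ray(K,Rc,c,u,v,z):
    r=Rc@np.linalg.solve(K,[u,v,1.]); return c+r*(z-c[2])/r[2]
def pt(d,K,Rc,c,u,v):
    r=Rc@np.linalg.solve(K,[u,v,1.]); return c+r*d[int(v),int(u)]
def proj(K,Rc,c,X):
    x=K@(Rc.T@(np.array(X)-c)); return x[:2]/x[2]
def save(n,im): cv2.imwrite("pics/"+n,im[...,::-1])
E
python3 - <<'E'
from h import *
import pickle
for n in("top","scene"):
    r=cam(n); save(n+"0.png",r[0]); pickle.dump(r,open(n+"0.pkl","wb")); print(n,r[4],r[3].round(2).tolist(),r[2][0,0])
s=env.observe();print(s)
E
```

```text
top [ 0.44321239 -0.05843275  1.18665904] [[0.02, -0.99, 0.12], [-1.0, -0.02, -0.01], [0.01, -0.12, -0.99]] 413.9212434804983
scene [1.35308807 0.53545177 1.27548683] [[-0.62, 0.6, -0.5], [0.78, 0.49, -0.39], [0.01, -0.63, -0.77]] 484.35709017961676
{'time_s': 0.1, 'q': array([-8.25800675e+01,  2.18388047e+01,  7.43805267e+01, -2.05535511e-04,
        8.38572349e+01, -1.23360382e+01]), 'qvel': array([-0.15010344,  0.02065239, -0.23528124, -0.05287527, -0.06191101,
       -0.02111901]), 'joint_efforts': array([ 3.90977541e-03, -4.49220908e+01, -2.31653023e+01, -1.42330009e-04,
        3.67820874e-03,  7.24771240e-06]), 'position': array([ 0.18586782, -0.51736129,  0.23075713]), 'tool_rot': array([[-9.41140691e-01, -1.76111735e-04,  3.38015043e-01],
       [-3.38014971e-01,  1.32468318e-03, -9.41139801e-01],
       [-2.82017080e-04, -9.99999107e-01, -1.30624165e-03]]), 'ft_force': array([0.55761997, 0.39597225, 0.49473083]), 'wrist_torque': array([-0.04531253, -0.01961873, -0.00434988]), 'grip_width': 0.08546786886230755}
```

View pics/top0.png

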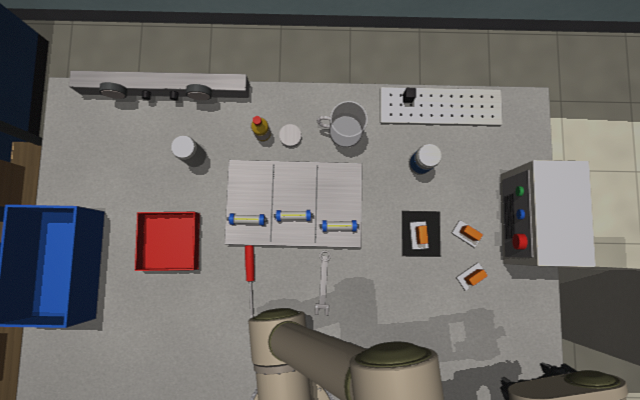

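View pics/scene0.png

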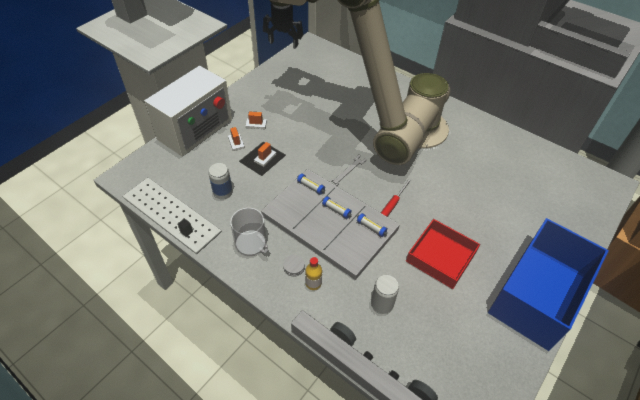

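Top view: the look-alike blocks are at (422,234) on the black pad, (469,232) and (473,276) on the bare table. Image left is the robot's left, so I choose the one on the pad at (422,234). The rollers are at (247,219), (293,216) and (339,227), and the red bin is at (168,241). Next I crop in close and measure.

```bash
python3 - <<'E'
from h import *
import pickle
r=pickle.load(open("top0.pkl","rb")); im,d,K,Rc,c=r
a=cv2.resize(im[200:290,385:505],None,fx=5,fy=5,interpolation=cv2.INTER_CUBIC)
b=cv2.resize(im[155:255,220:370],None,fx=5,fy=5,interpolation=cv2.INTER_CUBIC)
save("blk.png",a); save("rol.png",b)
hsv=cv2.cvtColor(im,cv2.COLOR_RGB2HSV)
def comps(mask,amin,z,name,win):
    m=np.zeros_like(mask);x0,x1,y0,y1=win;m[y0:y1,x0:x1]=mask[y0:y1,x0:x1]
    n,l,st,ce=cv2.connectedComponentsWithStats(m)
    for i in range(1,n):
        if st[i,4]>=amin:
            ys,xs=np.where(l==i)
            P=np.array([ray(K,Rc,c,x,y,z)[:2] for x,y in zip(xs,ys)])
            box=cv2.minAreaRect((P*1000).astype(np.float32))
            print(name,ce[i].round(1),st[i,4],"mean",P.mean(0).round(4),"rect",np.round(box[0],1),np.round(box[1],1),round(box[2],1))
H,S,V=[hsv[...,i] for i in range(3)]
org=((H<15)&(H>5)&(S>150)&(V>90)).astype(np.uint8)
comps(org,20,.062,"org",(400,500,200,300))
blu=((H>100)&(H<130)&(S>120)&(V>60)).astype(np.uint8)
comps(blu,10,.055,"blue",(220,370,190,245))
red=(((H<5)|(H>175))&(S>150)&(V>60)).astype(np.uint8)
comps(red,200,.05,"bin",(120,210,200,280))
wh=((S<40)&(V>195)).astype(np.uint8)
comps(wh,20,.016,"white",(400,500,200,300))
dark=((V<60)).astype(np.uint8)
comps(dark,200,.004,"pad",(395,445,205,262))
for u,v in[(422,235),(416,240),(230,165),(300,180),(168,241),(293,216)]: print(u,v,pt(d,K,Rc,c,u,v).round(4))
for q in [(230,161),(361,163),(360,247),(225,246)]: print("plate",ray(K,Rc,c,*q,.03).round(4))
E
```

```text
org [472.9 232.7] 119 mean [ 0.5023 -0.4832] rect [ 503.  -482.2] [48.6 20.6] 58.4
org [420.1 238. ] 23 mean [ 0.4856 -0.3391] rect [ 485.6 -339.3] [32.3 10.3] 19.5
org [425.7 237.9] 28 mean [ 0.486  -0.3544] rect [ 485.8 -353.8] [ 8.2 21.7] 89.1
org [477.5 277. ] 136 mean [ 0.3836 -0.4922] rect [ 384.  -492.1] [21.  47.8] 33.3
blue [277.9 215.2] 42 mean [0.5415 0.049 ] rect [542.1  48.6] [27.6 11. ] 1.6
blue [308.  215.1] 44 mean [ 0.5433 -0.0337] rect [543.5 -33.6] [27.5 11. ] 1.2
blue [230.9 218.8] 43 mean [0.5295 0.177 ] rect [528.8 178.1] [27.6 13.6] 2.4
blue [261.2 219.4] 49 mean [0.5293 0.0943] rect [530.3  94.8] [27.6 10.9] 1.9
blue [324.1 225.9] 43 mean [ 0.5144 -0.0782] rect [514.1 -77.9] [27.4 10.9] 0.8
blue [354.1 225. ] 42 mean [ 0.5181 -0.1604] rect [ 518.2 -160. ] [27.5 11. ] 0.4
bin [167.4 241. ] 3136 mean [0.4665 0.3482] rect [466.9 354.3] [157.8 160.3] 1.2
pad [421.4 232.4] 1205 mean [ 0.5039 -0.3574] rect [ 501.8 -354.9] [106.6 127.6] 89.2
422 235 [ 0.4938 -0.3449  0.0598]
416 240 [ 0.4814 -0.3387  0.0166]
230 165 [0.6835 0.1905 0.0339]
300 180 [ 0.6446 -0.0084  0.0309]
168 241 [0.4671 0.3616 0.0079]
293 216 [0.5399 0.0074 0.0568]
plate [0.6959 0.1918 0.03  ]
plate [ 0.697 -0.181  0.03 ]
plate [ 0.4589 -0.1793  0.03  ]
plate [0.4555 0.1954 0.03  ]
```

View pics/blk.png

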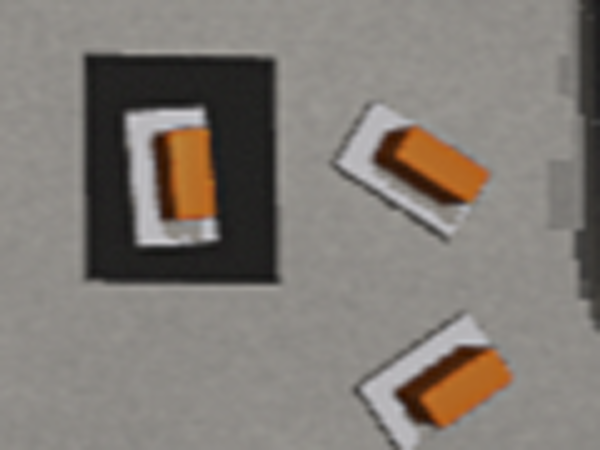

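View pics/rol.png

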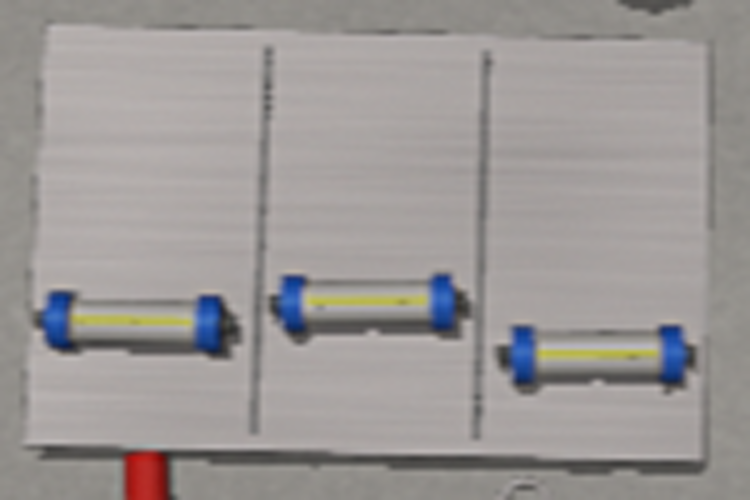

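The crop confirms it: the leftmost block is upright on the pad. Now its exact pose.

```bash
python3 - <<'E'
from h import *
import pickle
im,d,K,Rc,c=pickle.load(open("top0.pkl","rb"))
f=lambda x,y,z: ray(K,Rc,c,385+(x+.5)/5-.5,200+(y+.5)/5-.5,z)[:2]
T=[f(x,y,.062) for x,y in[(170,128),(208,128),(213,217),(175,220)]]
F=[f(x,y,.016) for x,y in[(125,112),(205,107),(217,240),(135,245)]]
P=[f(x,y,.004) for x,y in[(86,55),(273,60),(278,283),(86,280)]]
for n,Q in(("top",T),("foot",F),("pad",P)):
    Q=np.array(Q); a=Q[0]+Q[1]-Q[2]-Q[3]; print(n,Q.mean(0).round(4),"yaw",np.degrees(np.arctan2(a[1],a[0])).round(2))
E
python3 -m pendant '[[[1,0.55,0],-0.2,1],[[1,0.55,0],-0.2,1],[[1,0.55,0],-0.3,1],[[1,0.55,0],-0.4,1],[[1,0.55,0],-0.4,1],[[1,0.55,0],-0.4,1],[[1,0.55,-0.2],-0.4,1],[[1,0.55,-0.2],-0.4,1],[[0.8,0.55,-0.2],-0.4,1],[[0,0.5,0],0,1]]' 60
```

```text
top [ 0.4958 -0.3468] yaw 2.4
foot [ 0.4963 -0.3467] yaw 4.04
pad [ 0.5009 -0.3556] yaw -0.1
time_s: 0.93
position: [0.4528, -0.3522, 0.2113]
tool_rot: [[-0.997, -0.001, 0.075], [-0.075, 0.002, -0.997], [0.001, -1.0, -0.002]]
ft_force: [-0.1, -0.0, -0.5]
grip_width: 0.0856
```

```bash
python3 -m pendant '[[[0.7,0.1,-0.5],-0.1,1],[[0.7,0.08,-0.5],0,1],[[0,0,0],0,1]]'
python3 - <<'E'
from h import *
im,d,K,Rc,c=cam("wrist"); s=env.observe(); print(s["position"],s["q"].round(1)); save("w1.png",im)
hsv=cv2.cvtColor(im,cv2.COLOR_RGB2HSV);H,S,V=[hsv[...,i] for i in range(3)]
m=((H<15)&(H>5)&(S>150)&(V>90)).astype(np.uint8)
n,l,st,ce=cv2.connectedComponentsWithStats(m)
for i in range(1,n):
    if st[i,4]>200: print(st[i],ce[i])
g=proj(K,Rc,c,[.4958,-.3468,.062]);print(g, d[200,320])
E
```

```text
time_s: 1.18
position: [0.4935, -0.3469, 0.1799]
tool_rot: [[-0.998, -0.003, 0.068], [-0.068, 0.004, -0.998], [0.003, -1.0, -0.004]]
ft_force: [0.5, 1.4, -0.6]
grip_width: 0.0855
[ 0.49242869 -0.34765746  0.18130304] [-46.5  29.3  70.2   0.   80.7  39.7]
[309 158  24  59 940] [321.44574468 189.84574468]
[441 164  56  50 314] [458.10828025 183.56369427]
[449 268  30  29 224] [462.00892857 279.88839286]
[317.81079523 193.06422122] 0.27242413
```

View pics/w1.png

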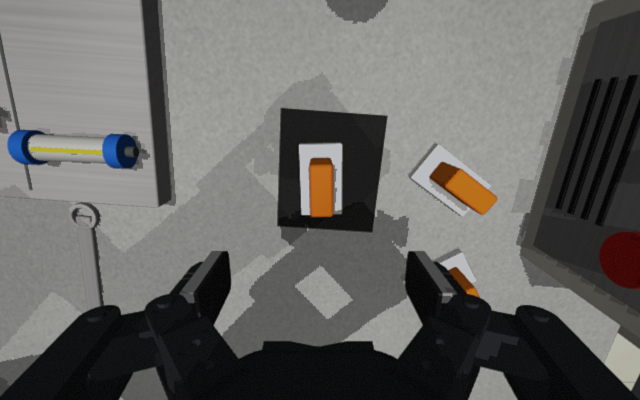

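The wrist view shows the handle at (321,189), centred between the open fingers and aligned with them. I descend.

```bash
python3 -m pendant '[[[0.05,0,-1],0,1],[[0.05,0,-1],0,1],[[0,0,-1],0,1],[[0,0,-1],0,1],[[0,0,-0.7],0,1],[[0,0,-0.4],0,1],[[0,0,0],0,1],[[0,0,0],0,1]]' 

```

```text
time_s: 1.9
position: [0.4945, -0.3492, 0.0308]
tool_rot: [[-0.998, -0.0, 0.065], [-0.065, 0.0, -0.998], [0.0, -1.0, -0.0]]
ft_force: [-0.3, 0.5, -0.2]
grip_width: 0.0853
```

```bash
python3 -m pendant '[[[0.03,0.03,-0.13],0,1],[[0,0,0],0,0],[[0,0,0],0,0],[[0,0,0],0,0],[[0,0,0],0,0],[[0,0,0],0,0],[[0,0,0],0,0],[[0,0,0],0,0]]' 60

```

```text
time_s: 2.57
position: [0.496, -0.3481, 0.0269]
tool_rot: [[-0.998, 0.001, 0.066], [-0.066, -0.001, -0.998], [-0.001, -1.0, 0.001]]
ft_force: [0.1, -0.3, 3.2]
grip_width: 0.0212
```

```bash
python3 -m pendant '[[[0,0,0.4],0,0],[[0,0,0.8],0,0],[[0,0,1],0,0],[[0,0,1],0,0],[[0,0.6,0.2],0,0],[[0,1,0],0,0],[[0,1,0],0,0],[[0,1,0],0,0],[[0,1,0],0,0],[[0,1,0],0,0],[[0,1,0],0,0],[[0,1,0],0,0]]'
python3 -m pendant '[[[0,0.05,0],0,0],[[0,0,0],0,0],[[0,0,0],0,0]]' 
python3 - <<'E'
from h import *
im,d,K,Rc,c=cam("wrist"); s=env.observe(); print(s["position"],s["ft_force"],s["q"].round(1)); save("w2.png",im)
E
```

```text
time_s: 3.57
position: [0.4948, -0.1176, 0.1275]
tool_rot: [[-0.998, -0.002, 0.065], [-0.065, 0.001, -0.998], [0.002, -1.0, -0.001]]
ft_force: [1.5, -0.6, -4.0]
grip_width: 0.0214
time_s: 3.82
position: [0.4955, -0.1181, 0.1279]
tool_rot: [[-0.998, -0.001, 0.066], [-0.066, 0.0, -0.998], [0.001, -1.0, -0.0]]
ft_force: [0.2, -0.1, -2.2]
grip_width: 0.0213
[ 0.4956568  -0.11864736  0.12803028] [ 0.7715056  -0.81781083 -3.64974103] [-26.8  23.8  90.   -0.   66.2  59.5]
```

View pics/w2.png

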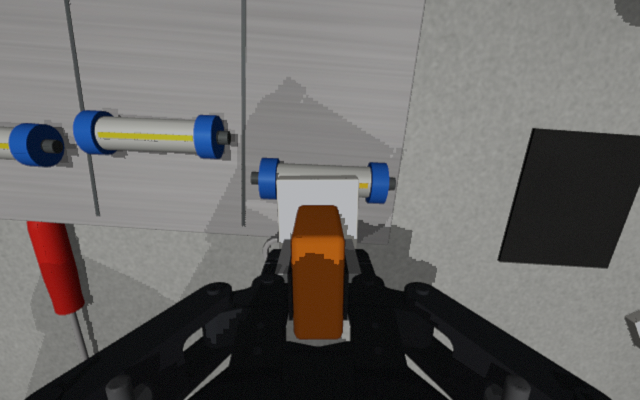

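The wrist view shows the block held level. Roller rings are at (268,178) and (379,183); the middle roller's are at (88,133) and (210,136). I check the lateral alignment.

```bash
python3 - <<'E'
from h import *
im,d,K,Rc,c=cam("wrist")
for u,v in[(268,178),(379,183),(210,136),(91,132)]: print(ray(K,Rc,c,u,v,.05).round(4), pt(d,K,Rc,c,u,v).round(4))
# foot front corners at underside z~.117
for u,v in[(277,178),(357,178)]: print(ray(K,Rc,c,u,v,.128-.0109).round(4))
E
```

```text
[ 0.5183 -0.0799  0.05  ] [ 0.5209 -0.0817  0.0615]
[ 0.5199 -0.1641  0.05  ] [ 0.5225 -0.1615  0.0617]
[ 0.5467 -0.0373  0.05  ] [ 0.5477 -0.0409  0.0603]
[0.5439 0.0486 0.05  ] [0.545  0.041  0.0603]
[ 0.5339 -0.0951  0.1171]
[ 0.5367 -0.1371  0.1171]
```

```bash
python3 -m pendant '[[[0,-0.1,-0.4],0,0],[[0,0,-0.5],0,0],[[0,0,-0.4],0,0],[[0,0,-0.1],0,0],[[0,0,0],0,0],[[0,0,0],0,0],[[0,0,0],0,0]]'
python3 -m pendant '[[[0,0,-0.03],0,0],[[0,0,0],0,0],[[0,0,0],0,0]]'
```

```text
time_s: 4.5
position: [0.4962, -0.1218, 0.0871]
tool_rot: [[-0.998, 0.001, 0.065], [-0.065, -0.001, -0.998], [-0.001, -1.0, 0.001]]
ft_force: [1.3, 0.5, -3.4]
grip_width: 0.021
time_s: 4.75
position: [0.4959, -0.1213, 0.0858]
tool_rot: [[-0.998, 0.0, 0.066], [-0.066, -0.0, -0.998], [-0.0, -1.0, 0.0]]
ft_force: [-0.5, -0.2, -3.0]
grip_width: 0.0217
```

```bash
python3 -m pendant '[[[0,0,-0.03],0,0],[[0,0,0],0,0],[[0,0,0],0,0]]'
```

```text
time_s: 5.0
position: [0.4958, -0.1213, 0.0846]
tool_rot: [[-0.998, -0.0, 0.066], [-0.066, 0.0, -0.998], [0.0, -1.0, -0.0]]
ft_force: [0.1, -0.2, -2.0]
grip_width: 0.0211
```

```bash
python3 -m pendant '[[[0,0,-0.03],0,0],[[0,0,-0.03],0,0],[[0,0,0],0,0],[[0,0,0],0,0]]'
```

```text
time_s: 5.33
position: [0.4958, -0.1213, 0.0827]
tool_rot: [[-0.998, -0.0, 0.066], [-0.066, 0.0, -0.998], [0.0, -1.0, -0.0]]
ft_force: [0.2, -0.1, -3.3]
grip_width: 0.0214
```

```bash
python3 -m pendant '[[[0,0,-0.03],0,0],[[0,0,0],0,0],[[0,0,0],0,0]]'
```

```text
time_s: 5.58
position: [0.4958, -0.1213, 0.0819]
tool_rot: [[-0.998, -0.0, 0.065], [-0.065, 0.0, -0.998], [0.0, -1.0, -0.0]]
ft_force: [0.1, -0.2, -3.2]
grip_width: 0.0215
```

```bash
python3 -m pendant '[[[0,0,-0.03],0,0],[[0,0,0],0,0],[[0,0,0],0,0]]'
```

```text
time_s: 5.83
position: [0.4958, -0.1213, 0.081]
tool_rot: [[-0.998, -0.0, 0.065], [-0.065, 0.0, -0.998], [0.0, -1.0, -0.0]]
ft_force: [0.0, 0.5, -2.7]
grip_width: 0.0211
```

```bash
python3 -m pendant '[[[0,0,-0.02],0,0],[[0,0,0],0,0],[[0,0,0],0,0]]'
```

```text
time_s: 6.08
position: [0.4958, -0.1213, 0.0804]
tool_rot: [[-0.998, -0.0, 0.065], [-0.065, 0.0, -0.998], [0.0, -1.0, -0.0]]
ft_force: [-0.3, -0.3, -2.6]
grip_width: 0.0212
```

```bash
python3 -m pendant '[[[0,0,-0.02],0,0],[[0,0,0],0,0],[[0,0,0],0,0]]'
```

```text
time_s: 6.33
position: [0.4958, -0.1213, 0.0798]
tool_rot: [[-0.998, -0.0, 0.065], [-0.065, 0.0, -0.998], [0.0, -1.0, -0.0]]
ft_force: [0.4, 0.2, -2.5]
grip_width: 0.0207
```

```bash
python3 -m pendant '[[[0,0,-0.02],0,0],[[0,0,0],0,0],[[0,0,0],0,0]]'
```

```text
time_s: 6.58
position: [0.4958, -0.1213, 0.0792]
tool_rot: [[-0.998, -0.0, 0.065], [-0.065, 0.0, -0.998], [0.0, -1.0, -0.0]]
ft_force: [-0.1, 0.1, -2.1]
grip_width: 0.0213
```

```bash
python3 -m pendant '[[[0,0,-0.02],0,0],[[0,0,0],0,0],[[0,0,0],0,0]]'
```

```text
time_s: 6.83
position: [0.4959, -0.1213, 0.0787]
tool_rot: [[-0.998, 0.0, 0.065], [-0.065, -0.0, -0.998], [-0.0, -1.0, 0.0]]
ft_force: [0.5, -0.3, -1.1]
grip_width: 0.0217
```

```bash
python3 -m pendant '[[[0,0,-0.02],0,0],[[0,0,0],0,0],[[0,0,0],0,0]]'
```

```text
time_s: 7.08
position: [0.4963, -0.1214, 0.0786]
tool_rot: [[-0.998, 0.002, 0.065], [-0.065, -0.0, -0.998], [-0.001, -1.0, 0.0]]
ft_force: [0.5, 1.3, 4.0]
grip_width: 0.0215
```

```bash
python3 -m pendant '[[[0,0,-0.02],0,0],[[0,0,0],0,0],[[0,0,0],0,0]]'
```

```text
time_s: 7.33
position: [0.4966, -0.1214, 0.0784]
tool_rot: [[-0.998, 0.003, 0.065], [-0.065, -0.001, -0.998], [-0.003, -1.0, 0.001]]
ft_force: [-0.5, 3.0, 9.8]
grip_width: 0.0212
```

```bash
python3 -m pendant '[[[0.15,0.006,0],0,0],[[0.15,0.006,0],0,0],[[0,0,0],0,0],[[0,0,0],0,0]]'
```

```text
time_s: 7.67
position: [0.5059, -0.1211, 0.0786]
tool_rot: [[-0.998, 0.003, 0.066], [-0.066, -0.001, -0.998], [-0.003, -1.0, 0.001]]
ft_force: [0.9, 2.0, 10.0]
grip_width: 0.0214
```

```bash
python3 -m pendant '[[[0.15,0.006,0],0,0],[[0,0,0],0,0],[[0,0,0],0,0]]'
```

```text
time_s: 7.92
position: [0.5105, -0.121, 0.0788]
tool_rot: [[-0.998, 0.003, 0.066], [-0.066, -0.001, -0.998], [-0.003, -1.0, 0.001]]
ft_force: [-0.4, 1.8, 11.1]
grip_width: 0.0211
```

```bash
python3 -m pendant '[[[0.15,0.006,0],0,0],[[0,0,0],0,0],[[0,0,0],0,0]]'
```

```text
time_s: 8.17
position: [0.5151, -0.1209, 0.079]
tool_rot: [[-0.998, 0.004, 0.066], [-0.066, -0.001, -0.998], [-0.004, -1.0, 0.002]]
ft_force: [-0.4, 1.8, 13.3]
grip_width: 0.0212
```

```bash
python3 -m pendant '[[[0.15,0.006,0],0,0],[[0,0,0],0,0],[[0,0,0],0,0]]'
```

```text
time_s: 8.42
position: [0.5197, -0.1208, 0.0792]
tool_rot: [[-0.998, 0.004, 0.066], [-0.066, -0.002, -0.998], [-0.004, -1.0, 0.002]]
ft_force: [-0.7, 1.4, 15.3]
grip_width: 0.0215
```

```bash
python3 -m pendant '[[[0.15,0.006,0],0,0],[[0,0,0],0,0],[[0,0,0],0,0]]'
```

```text
time_s: 8.67
position: [0.5243, -0.1207, 0.0795]
tool_rot: [[-0.998, 0.005, 0.066], [-0.066, -0.002, -0.998], [-0.005, -1.0, 0.002]]
ft_force: [0.3, 1.3, 17.2]
grip_width: 0.0211
```

The block is being lifted: z is up 1.1 mm and force is climbing. I take one or two more steps while easing upward.

```bash
python3 -m pendant '[[[0.15,0.006,0.02],0,0],[[0.15,0.006,0.02],0,0],[[0,0,0],0,0],[[0,0,0],0,0]]'
```

```text
time_s: 9.0
position: [0.533, -0.1204, 0.0802]
tool_rot: [[-0.998, 0.004, 0.066], [-0.066, -0.002, -0.998], [-0.003, -1.0, 0.002]]
ft_force: [-0.7, 0.1, 12.3]
grip_width: 0.0212
```

The right-hand roller is bent: the block rose 1.8 mm over about 20 mm of roller travel. I lift off and go to the middle roller.

```bash
python3 -m pendant '[[[0,0,0.3],0,0],[[0,0,0.8],0,0],[[0,0.4,0.2],0,0],[[-0.1,1,0],0,0],[[-0.1,1,0],0,0],[[-0.1,1,0],0,0],[[-0.07,0.6,0],0,0],[[0,0.25,0],0,0],[[0,0,0],0,0],[[0,0,0],0,0]]'
python3 - <<'E'
from h import *
im,d,K,Rc,c=cam("wrist"); s=env.observe(); print(s["position"],s["ft_force"]); save("w3.png",im)
E
```

```text
time_s: 9.83
position: [0.5207, 0.0076, 0.1174]
tool_rot: [[-0.998, -0.0, 0.066], [-0.066, -0.0, -0.998], [0.0, -1.0, 0.0]]
ft_force: [0.7, -0.9, -4.4]
grip_width: 0.0213
[0.5208299  0.00706334 0.11743115] [-0.01901868 -0.68512885 -3.23007641]
```

View pics/w3.png

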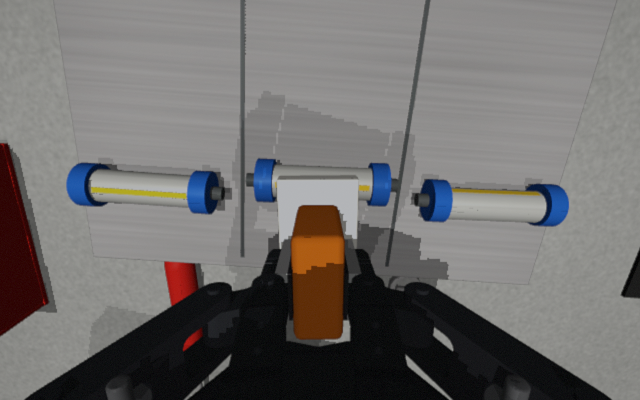

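The middle roller's rings are at (266,180) and (379,184), with the foot between them. The bent roller is at (493,203) and has rolled forward.

```bash
python3 -m pendant '[[[0,-0.1,-0.4],0,0],[[0,0,-0.5],0,0],[[0,0,-0.2],0,0],[[0,0,-0.05],0,0],[[0,0,0],0,0],[[0,0,0],0,0],[[0,0,0],0,0]]'
```

```text
time_s: 10.47
position: [0.5211, 0.0044, 0.0838]
tool_rot: [[-0.998, 0.001, 0.065], [-0.065, -0.0, -0.998], [-0.001, -1.0, 0.0]]
ft_force: [0.3, -0.8, -1.9]
grip_width: 0.0213
```

```bash
python3 -m pendant '[[[0,0,-0.03],0,0],[[0,0,0],0,0],[[0,0,0],0,0]]'
```

```text
time_s: 10.72
position: [0.5208, 0.0046, 0.0824]
tool_rot: [[-0.998, 0.0, 0.066], [-0.066, -0.0, -0.998], [-0.0, -1.0, 0.0]]
ft_force: [-0.5, 0.3, -2.6]
grip_width: 0.0214
```

```bash
python3 -m pendant '[[[0,0,-0.02],0,0],[[0,0,0],0,0],[[0,0,0],0,0]]'
```

```text
time_s: 10.97
position: [0.5207, 0.0047, 0.0816]
tool_rot: [[-0.998, 0.0, 0.066], [-0.066, -0.0, -0.998], [-0.0, -1.0, 0.0]]
ft_force: [0.2, -0.3, -3.1]
grip_width: 0.0212
```

```bash
python3 -m pendant '[[[0,0,-0.02],0,0],[[0,0,0],0,0],[[0,0,0],0,0]]'
```

```text
time_s: 11.22
position: [0.5207, 0.0046, 0.081]
tool_rot: [[-0.998, -0.0, 0.065], [-0.065, 0.0, -0.998], [0.0, -1.0, -0.0]]
ft_force: [0.4, -0.8, -2.4]
grip_width: 0.0216
```

```bash
python3 -m pendant '[[[0,0,-0.02],0,0],[[0,0,0],0,0],[[0,0,0],0,0]]'
```

```text
time_s: 11.47
position: [0.5209, 0.0046, 0.0807]
tool_rot: [[-0.998, 0.001, 0.066], [-0.066, -0.0, -0.998], [-0.001, -1.0, 0.0]]
ft_force: [-0.3, 0.2, 0.5]
grip_width: 0.0214
```

```bash
python3 -m pendant '[[[0,0,-0.02],0,0],[[0,0,0],0,0],[[0,0,0],0,0]]'
```

```text
time_s: 11.72
position: [0.5214, 0.0046, 0.0805]
tool_rot: [[-0.998, 0.002, 0.065], [-0.065, -0.0, -0.998], [-0.002, -1.0, 0.0]]
ft_force: [0.1, 0.6, 5.6]
grip_width: 0.0212
```

```bash
python3 -m pendant '[[[0.15,0.003,0],0,0],[[0.15,0.003,0],0,0],[[0.15,0.003,0],0,0],[[0.15,0.003,0],0,0],[[0,0,0],0,0]]'
```

```text
time_s: 12.13
position: [0.54, 0.0051, 0.0806]
tool_rot: [[-0.998, 0.003, 0.065], [-0.065, 0.0, -0.998], [-0.003, -1.0, 0.0]]
ft_force: [-0.1, 1.8, 7.5]
grip_width: 0.0214
```

```bash
python3 -m pendant '[[[0.15,0.003,0],0,0],[[0.15,0.003,0],0,0],[[0.15,0.003,0],0,0],[[0.15,0.003,0],0,0],[[0.15,0.003,0],0,0],[[0,0,0],0,0]]'
```

```text
time_s: 12.63
position: [0.5624, 0.0057, 0.0806]
tool_rot: [[-0.998, 0.003, 0.066], [-0.066, 0.0, -0.998], [-0.003, -1.0, -0.0]]
ft_force: [-0.0, 1.5, 6.8]
grip_width: 0.0212
```

```bash
python3 -m pendant '[[[0.15,0.003,0],0,0],[[0.15,0.003,0],0,0],[[0.15,0.003,0],0,0],[[0.15,0.003,0],0,0],[[0.15,0.003,0],0,0],[[0,0,0],0,0]]'
```

```text
time_s: 13.13
position: [0.5848, 0.0063, 0.0806]
tool_rot: [[-0.998, 0.002, 0.066], [-0.066, 0.001, -0.998], [-0.002, -1.0, -0.0]]
ft_force: [-0.5, 2.2, 7.5]
grip_width: 0.0213
```

```bash
python3 -m pendant '[[[0.15,0.003,0],0,0],[[0.15,0.003,0],0,0],[[0.15,0.003,0],0,0],[[0.15,0.003,0],0,0],[[0.15,0.003,0],0,0],[[0,0,0],0,0],[[0,0,0],0,0]]'
python3 -m pendant '[[[0,0,0.1],0,0],[[0,0,0.5],0,0],[[0,0,0.7],0,0],[[0,0,0],0,0],[[0,0,0],0,0]]'
python3 - <<'E'
from h import *
im,d,K,Rc,c=cam("wrist"); s=env.observe(); print(s["position"],s["ft_force"]); save("w4.png",im)
E
```

```text
time_s: 13.72
position: [0.6069, 0.0069, 0.0806]
tool_rot: [[-0.998, 0.002, 0.066], [-0.066, 0.001, -0.998], [-0.002, -1.0, -0.001]]
ft_force: [0.5, 2.8, 5.9]
grip_width: 0.0213
time_s: 14.13
position: [0.6063, 0.0062, 0.1188]
tool_rot: [[-0.998, 0.001, 0.066], [-0.066, -0.0, -0.998], [-0.001, -1.0, 0.0]]
ft_force: [-0.4, -0.3, -3.3]
grip_width: 0.0211
[0.60568731 0.00631568 0.11782962] [-0.66854199 -0.45650988 -3.32428251]
```

View pics/w4.png

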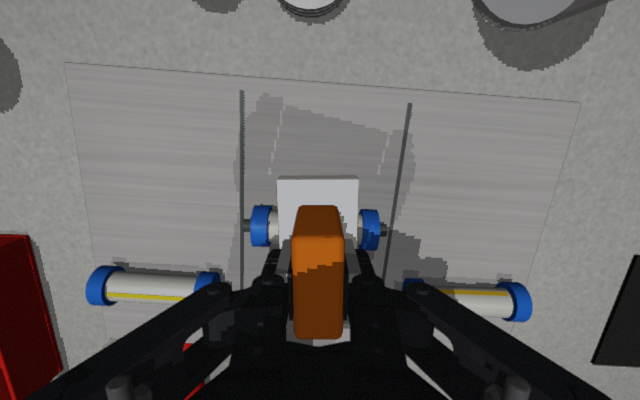

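Middle roller is sound (z steady at 0.0806). Now the left one.

```bash
python3 -m pendant '[[[-0.5,0.6,0],0,0],[[-0.8,1,0],0,0],[[-0.8,1,0],0,0],[[-0.7,1,0],0,0],[[-0.4,0.6,0],0,0],[[0,0,0],0,0],[[0,0,0],0,0],[[0,0,0],0,0]]'
python3 - <<'E'
from h import *
im,d,K,Rc,c=cam("wrist"); s=env.observe(); print(s["position"],s["ft_force"]); save("w5.png",im)
E
```

```text
time_s: 14.85
position: [0.5103, 0.1319, 0.118]
tool_rot: [[-0.998, -0.001, 0.065], [-0.065, -0.0, -0.998], [0.001, -1.0, 0.0]]
ft_force: [0.1, -0.4, -2.0]
grip_width: 0.0214
[0.51056681 0.13161024 0.11811629] [ 0.98157971 -0.33850108 -2.87150902]
```

View pics/w5.png

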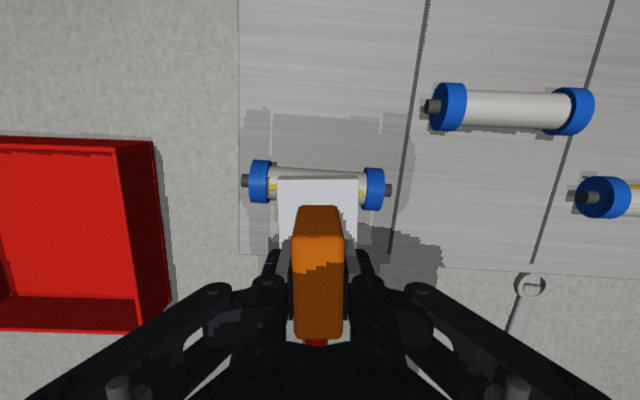

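Left roller's rings are at (260,182) and (374,187), centred on the foot. I descend.

```bash
python3 -m pendant '[[[0,0,-0.4],0,0],[[0,0,-0.5],0,0],[[0,0,-0.25],0,0],[[0,0,-0.05],0,0],[[0,0,0],0,0],[[0,0,0],0,0],[[0,0,0],0,0]]'
```

```text
time_s: 15.48
position: [0.5107, 0.1322, 0.0834]
tool_rot: [[-0.998, 0.001, 0.065], [-0.065, 0.0, -0.998], [-0.001, -1.0, 0.0]]
ft_force: [0.2, -0.8, -2.2]
grip_width: 0.0212
```

```bash
python3 -m pendant '[[[0,0,-0.03],0,0],[[0,0,0],0,0],[[0,0,0],0,0]]'
```

```text
time_s: 15.73
position: [0.5102, 0.1324, 0.0822]
tool_rot: [[-0.998, 0.0, 0.066], [-0.066, 0.0, -0.998], [-0.0, -1.0, 0.0]]
ft_force: [1.0, -0.1, -2.2]
grip_width: 0.0213
```

```bash
python3 -m pendant '[[[0,0,-0.02],0,0],[[0,0,0],0,0],[[0,0,0],0,0]]'
```

```text
time_s: 15.98
position: [0.5102, 0.1324, 0.0813]
tool_rot: [[-0.998, -0.0, 0.066], [-0.066, 0.0, -0.998], [0.0, -1.0, -0.0]]
ft_force: [0.2, -0.9, -1.5]
grip_width: 0.0214
```

```bash
python3 -m pendant '[[[0,0,-0.03],0,0],[[0,0,0],0,0],[[0,0,0],0,0]]'
```

```text
time_s: 16.23
position: [0.5105, 0.1324, 0.0807]
tool_rot: [[-0.998, 0.001, 0.066], [-0.066, 0.0, -0.998], [-0.001, -1.0, -0.0]]
ft_force: [0.3, -0.1, -0.1]
grip_width: 0.021
```

```bash
python3 -m pendant '[[[0,0,-0.02],0,0],[[0,0,0],0,0],[[0,0,0],0,0]]'
```

```text
time_s: 16.48
position: [0.5109, 0.1324, 0.0806]
tool_rot: [[-0.998, 0.002, 0.066], [-0.066, 0.0, -0.998], [-0.002, -1.0, 0.0]]
ft_force: [0.3, -0.1, 5.7]
grip_width: 0.0213
```

```bash
python3 -m pendant '[[[0,0,-0.01],0,0],[[0,0,0],0,0],[[0,0,0],0,0]]'
```

```text
time_s: 16.73
position: [0.5111, 0.1324, 0.0805]
tool_rot: [[-0.998, 0.003, 0.065], [-0.065, 0.0, -0.998], [-0.003, -1.0, 0.0]]
ft_force: [0.5, 0.6, 7.8]
grip_width: 0.0214
```

```bash
python3 -m pendant '[[[0.15,0.003,0],0,0],[[0.15,0.003,0],0,0],[[0.15,0.003,0],0,0],[[0.15,0.003,0],0,0],[[0,0,0],0,0]]'
```

```text
time_s: 17.15
position: [0.5298, 0.1323, 0.0805]
tool_rot: [[-0.998, 0.003, 0.065], [-0.065, -0.001, -0.998], [-0.003, -1.0, 0.001]]
ft_force: [-0.1, -1.9, 7.9]
grip_width: 0.0215
```

```bash
python3 -m pendant '[[[0.15,0.003,0],0,0],[[0.15,0.003,0],0,0],[[0.15,0.003,0],0,0],[[0.15,0.003,0],0,0],[[0.15,0.003,0],0,0],[[0,0,0],0,0]]'
```

```text
time_s: 17.65
position: [0.5523, 0.1323, 0.0806]
tool_rot: [[-0.998, 0.003, 0.065], [-0.065, -0.001, -0.998], [-0.003, -1.0, 0.002]]
ft_force: [1.4, -3.7, 8.3]
grip_width: 0.0217
```

```bash
python3 -m pendant '[[[0.15,0.003,0],0,0],[[0.15,0.003,0],0,0],[[0.15,0.003,0],0,0],[[0.15,0.003,0],0,0],[[0.15,0.003,0],0,0],[[0,0,0],0,0]]'
```

```text
time_s: 18.15
position: [0.5748, 0.1323, 0.0806]
tool_rot: [[-0.998, 0.003, 0.065], [-0.065, -0.002, -0.998], [-0.003, -1.0, 0.002]]
ft_force: [1.8, -6.0, 8.7]
grip_width: 0.021
```

```bash
python3 -m pendant '[[[0.15,0.003,0],0,0],[[0.15,0.003,0],0,0],[[0.15,0.003,0],0,0],[[0.15,0.003,0],0,0],[[0.15,0.003,0],0,0],[[0,0,0],0,0],[[0,0,0],0,0]]'
```

```text
time_s: 18.73
position: [0.5968, 0.1324, 0.0807]
tool_rot: [[-0.998, 0.003, 0.065], [-0.065, -0.003, -0.998], [-0.002, -1.0, 0.003]]
ft_force: [0.3, -7.7, 8.8]
grip_width: 0.0213
```

Left roller is sound too (z steady at 0.0805 to 0.0807). I lift off and check, then carry the block back to the pad.

```bash
python3 -m pendant '[[[0,-0.03,0],0,0],[[0,0,0.1],0,0],[[0,0,0.5],0,0],[[0,0,0.7],0,0],[[-0.5,-0.5,0.2],0,0],[[-0.6,-1,0],0,0],[[-0.6,-1,0],0,0],[[-0.6,-1,0],0,0],[[-0.6,-1,0],0,0],[[-0.5,-1,0],0,0],[[0,-1,0],0,0],[[0,-1,0],0,0]]'
python3 -m pendant '[[[0,-1,0],0,0],[[0,-1,0],0,0],[[0,-1,0],0,0],[[0,-1,0],0,0],[[0,-1,0],0,0],[[0,-1,0],0,0],[[0,-1,0],0,0],[[0,-1,0],0,0],[[0,-0.4,0],0,0],[[0,0,0],0,0],[[0,0,0],0,0]]'
```

```text
time_s: 19.73
position: [0.4924, -0.0928, 0.1244]
tool_rot: [[-0.998, -0.001, 0.065], [-0.065, 0.001, -0.998], [0.001, -1.0, -0.001]]
ft_force: [1.2, 0.2, -2.6]
grip_width: 0.0214
time_s: 20.65
position: [0.4933, -0.3433, 0.1238]
tool_rot: [[-0.998, -0.001, 0.065], [-0.065, 0.002, -0.998], [0.001, -1.0, -0.002]]
ft_force: [0.1, 1.0, -3.1]
grip_width: 0.0215
```

```bash
python3 -m pendant '[[[0.2,-0.3,-0.7],0,0],[[0,0,-1],0,0],[[0,0,-0.8],0,0],[[0,0,-0.4],0,0],[[0,0,-0.2],0,0],[[0,0,0],0,0],[[0,0,0],0,0],[[0,0,0],0,0]]'
```

```text
time_s: 21.32
position: [0.5003, -0.3528, 0.0328]
tool_rot: [[-0.998, 0.001, 0.066], [-0.066, -0.001, -0.998], [-0.001, -1.0, 0.002]]
ft_force: [0.4, 0.0, -2.9]
grip_width: 0.0216
```

```bash
python3 -m pendant '[[[0,0,-0.04],0,0],[[0,0,-0.03],0,0],[[0,0,0],0,0],[[0,0,0],0,0]]'
```

```text
time_s: 21.65
position: [0.4997, -0.3529, 0.0296]
tool_rot: [[-0.998, 0.0, 0.065], [-0.065, -0.0, -0.998], [-0.0, -1.0, 0.0]]
ft_force: [-0.4, -0.6, -3.7]
grip_width: 0.0211
```

```bash
python3 -m pendant '[[[0,0,-0.04],0,0],[[0,0,-0.03],0,0],[[0,0,0],0,0],[[0,0,0],0,0]]'
```

```text
time_s: 21.98
position: [0.4997, -0.3528, 0.0272]
tool_rot: [[-0.998, -0.0, 0.065], [-0.065, 0.0, -0.998], [0.0, -1.0, -0.0]]
ft_force: [-0.1, 0.6, -2.6]
grip_width: 0.0214
```

```bash
python3 -m pendant '[[[0,0,-0.02],0,0],[[0,0,0],0,0],[[0,0,0],0,0]]'
```

```text
time_s: 22.23
position: [0.4998, -0.3529, 0.0269]
tool_rot: [[-0.998, 0.0, 0.065], [-0.065, -0.0, -0.998], [-0.0, -1.0, 0.0]]
ft_force: [-0.4, -0.5, -0.6]
grip_width: 0.021
```

```bash
python3 -m pendant '[[[0,0,0],0,0.5],[[0,0,0],0,0.8],[[0,0,0],0,1],[[0,0,0],0,1],[[0,0,0],0,1],[[0,0,0],0,1],[[0,0,0.3],0,1],[[0,0,0.7],0,1],[[0,0,1],0,1],[[0,0,1],0,1],[[0,0,1],0,1]]'
python3 -m pendant '[[[0,0,0.5],0,1],[[0,0,0],0,1]]'
python3 - <<'E'
from h import *
import pickle
r=cam("top"); im,d,K,Rc,c=r; save("top1.png",im); pickle.dump(r,open("top1.pkl","wb"))
save("top1c.png",cv2.resize(im[150:290,220:480],None,fx=3,fy=3,interpolation=cv2.INTER_CUBIC))
im,d,K,Rc,c=cam("wrist"); save("w6.png",im)
E
```

```text
time_s: 23.15
position: [0.4996, -0.3527, 0.1488]
tool_rot: [[-0.998, 0.0, 0.066], [-0.066, -0.0, -0.998], [-0.0, -1.0, 0.0]]
ft_force: [-0.5, -0.1, -0.3]
grip_width: 0.0852
time_s: 23.32
position: [0.5008, -0.3538, 0.1666]
tool_rot: [[-0.998, 0.006, 0.066], [-0.066, -0.006, -0.998], [-0.005, -1.0, 0.006]]
ft_force: [1.2, -0.6, 0.5]
grip_width: 0.0855
```

View pics/top1c.png

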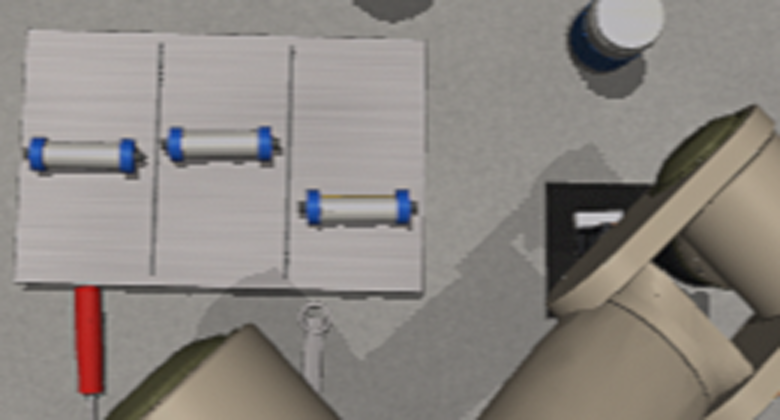

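View pics/w6.png

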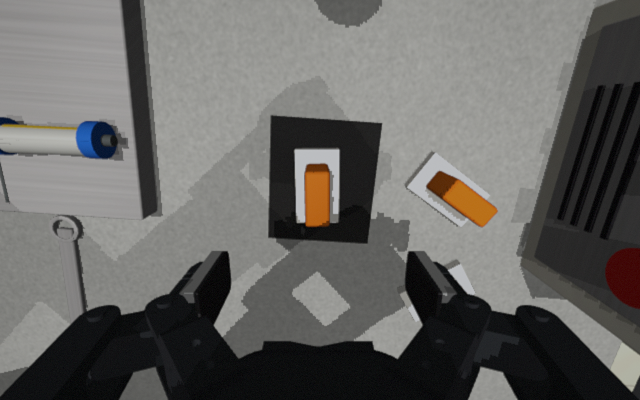

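The block stands upright within the pad (317,190 in the wrist view). The two sound rollers have rolled to (83,156) and (221,144) in the crop; the bent one is at (358,208). I measure the bent roller.

```bash
python3 - <<'E'
from h import *
import pickle
im,d,K,Rc,c=pickle.load(open("top1.pkl","rb"))
hsv=cv2.cvtColor(im,cv2.COLOR_RGB2HSV);H,S,V=[hsv[...,i] for i in range(3)]
m=((H>100)&(H<130)&(S>120)&(V>60)).astype(np.uint8); m[:190]=0;m[245:]=0;m[:,:220]=0;m[:,370:]=0
n,l,st,ce=cv2.connectedComponentsWithStats(m)
for i in range(1,n):
    if st[i,4]>10: print(ce[i].round(1),st[i,4],ray(K,Rc,c,*ce[i],.055).round(4))
E
```

```text
[277.9 198.1] 39 [0.5889 0.0503 0.055 ]
[307.8 197.6] 41 [ 0.5917 -0.0319  0.055 ]
[231.8 200.9] 45 [0.5787 0.1768 0.055 ]
[262.  201.7] 48 [0.578  0.0937 0.055 ]
[323.8 219. ] 39 [ 0.5332 -0.0771  0.055 ]
[354.1 218.4] 39 [ 0.5363 -0.16    0.055 ]
```

```bash
python3 -m pendant '[[[0.1,0.3,0],1,1],[[0.1,0.6,0],1,1],[[0.1,0.6,0],1,1],[[0.1,0.6,0],1,1],[[0.1,0.6,0],1,1],[[0.1,0.6,0],1,1],[[0.1,0.6,0],1,1],[[0.1,0.6,0],1,1],[[0.1,0.6,0],1,1],[[0.1,0.6,0],1,1],[[0.1,0.6,0],1,1],[[0.1,0.6,0],1,1]]' 40
python3 -m pendant '[[[0,0.6,0],1,1],[[0,0.2,0],1,1],[[0,0,0],1,1],[[0,0,0],1,1],[[0,0,0],1,1],[[0,0,0],0.7,1],[[0,0,0],0,1],[[0,0,0],0,1]]'
python3 - <<'E'
from h import *
im,d,K,Rc,c=cam("wrist"); s=env.observe(); print(s["position"],s["q"].round(1)); save("w7.png",im)
hsv=cv2.cvtColor(im,cv2.COLOR_RGB2HSV);H,S,V=[hsv[...,i] for i in range(3)]
m=((H>100)&(H<130)&(S>120)&(V>60)).astype(np.uint8)
n,l,st,ce=cv2.connectedComponentsWithStats(m)
for i in range(1,n):
    if st[i,4]>60: print(ce[i].round(1),st[i],ray(K,Rc,c,*ce[i],.05).round(4))
E
```

```text
time_s: 24.42
position: [0.5351, -0.1447, 0.1603]
tool_rot: [[-0.438, -0.003, 0.899], [-0.899, 0.001, -0.438], [-0.0, -1.0, -0.003]]
ft_force: [0.6, 1.2, 0.4]
grip_width: 0.0852
time_s: 25.08
position: [0.5353, -0.1217, 0.1607]
tool_rot: [[0.037, -0.002, 0.999], [-0.999, 0.001, 0.037], [-0.001, -1.0, -0.002]]
ft_force: [-0.2, 0.1, -0.1]
grip_width: 0.0852
[ 0.53536785 -0.12171561  0.16096014] [-25.2  25.2  81.1  -0.   73.8 -27.3]
[394.3  94.1] [375  86  40  17 659] [ 0.5941 -0.0335  0.05  ]
[319.8 149.3] [302 141  37  18 588] [ 0.536  -0.0797  0.05  ]
[318.5 242.1] [303 234  33  17 427] [ 0.5383 -0.1651  0.05  ]
```

View pics/w7.png

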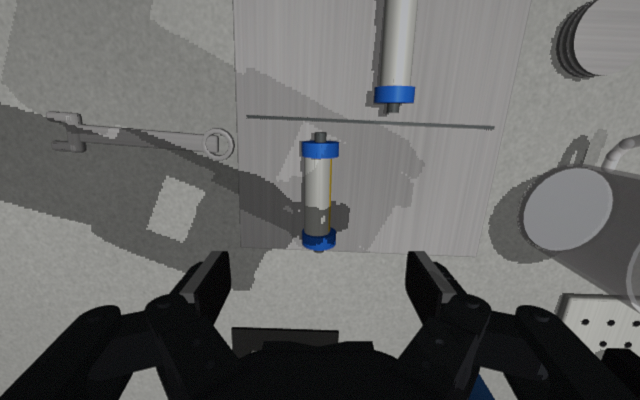

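The wrist view shows the bent roller at (319,196) between the fingers, axis across the jaws. I descend.

```bash
python3 -m pendant '[[[0.05,0,-0.5],0,1],[[0,0,-1],0,1],[[0,0,-1],0,1],[[0,0,-0.9],0,1],[[0,0,-0.5],0,1],[[0,0,-0.2],0,1],[[0,0,0],0,1],[[0,0,0],0,1],[[0,0,0],0,1]]'
```

```text
time_s: 25.88
position: [0.5378, -0.1221, 0.0399]
tool_rot: [[0.039, 0.002, 0.999], [-0.999, -0.001, 0.039], [0.001, -1.0, 0.002]]
ft_force: [-0.2, -0.1, 1.1]
grip_width: 0.0854
```

```bash
python3 -m pendant '[[[0,0,-0.1],0,0.7],[[0,0,0],0,0.45],[[0,0,0],0,0.45],[[0,0,0],0,0.45],[[0,0,0],0,0.45]]'
python3 - <<'E'
from h import *
im,d,K,Rc,c=cam("wrist"); save("w8.png",im)
E
```

```text
time_s: 26.3
position: [0.5373, -0.1219, 0.0359]
tool_rot: [[0.039, 0.0, 0.999], [-0.999, -0.0, 0.039], [0.0, -1.0, 0.0]]
ft_force: [0.1, -0.5, 0.6]
grip_width: 0.0382
```

View pics/w8.png

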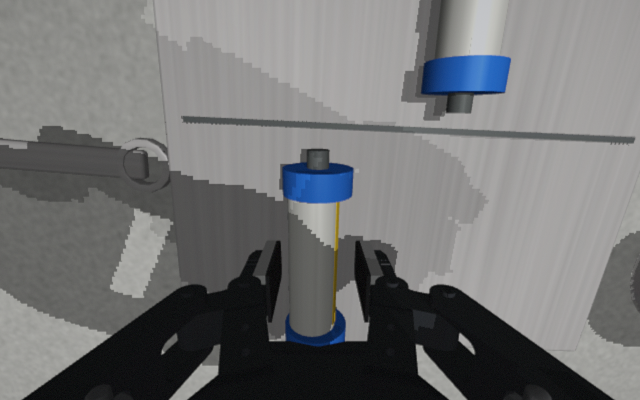

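The pads straddle the barrel at (270,280) and (368,280). I lower a little more and grip.

```bash
python3 -m pendant '[[[0,0,-0.09],0,0.45],[[0,0,0],0,0],[[0,0,0],0,0],[[0,0,0],0,0],[[0,0,0],0,0],[[0,0,0],0,0]]' 50
```

```text
time_s: 26.85
position: [0.5368, -0.1217, 0.0328]
tool_rot: [[0.039, -0.001, 0.999], [-0.999, 0.0, 0.039], [-0.0, -1.0, -0.001]]
ft_force: [-1.7, 0.2, -0.2]
grip_width: 0.0224
```

```bash
python3 -m pendant '[[[0,0,0.1],0,0],[[0,0,0.3],0,0],[[0,0,0.7],0,0],[[0,0,1],0,0],[[0,0,1],0,0],[[0,0,0.7],0,0],[[0,0,0],0,0],[[0,0,0],0,0]]'
```

```text
time_s: 27.52
position: [0.5374, -0.1218, 0.1477]
tool_rot: [[0.039, 0.002, 0.999], [-0.999, -0.001, 0.039], [0.001, -1.0, 0.002]]
ft_force: [-0.5, 0.0, -5.1]
grip_width: 0.0225
```

The roller is held (about 4.5 N of weight, which fits the heavier make). On to the bin.

```bash
python3 -m pendant '[[[-0.1,0.4,0],0,0],[[-0.15,0.8,0],0,0],[[-0.15,1,0],0,0],[[-0.15,1,0],0,0],[[-0.15,1,0],0,0],[[-0.15,1,0],0,0],[[-0.15,1,0],0,0],[[-0.15,1,0],0,0],[[-0.15,1,0],0,0],[[-0.15,1,0],0,0],[[-0.15,1,0],0,0],[[-0.15,1,0],0,0]]'
python3 -m pendant '[[[-0.15,1,0],0,0],[[-0.15,1,0],0,0],[[-0.15,1,0],0,0],[[-0.1,1,0],0,0],[[0,0.7,0],0,0],[[0,0.5,0],0,0],[[0,0.4,0],0,0],[[0,0,0],0,0],[[0,0,0],0,0]]'
python3 - <<'E'
from h import *
im,d,K,Rc,c=cam("wrist"); save("w9.png",im); s=env.observe(); print(s["position"],s["q"].round(1))
print([proj(K,Rc,c,[.467+a,.356+b,.05]).round() for a,b in((.08,.08),(.08,-.08),(-.08,-.08),(-.08,.08))])
E
```

```text
time_s: 28.52
position: [0.4829, 0.2159, 0.1452]
tool_rot: [[0.04, -0.004, 0.999], [-0.999, -0.001, 0.04], [0.0, -1.0, -0.004]]
ft_force: [0.8, -0.7, -4.4]
grip_width: 0.0226
time_s: 29.27
position: [0.4674, 0.3821, 0.1457]
tool_rot: [[0.04, -0.002, 0.999], [-0.999, -0.001, 0.04], [0.001, -1.0, -0.002]]
ft_force: [-0.1, -0.8, -3.0]
grip_width: 0.0222
[0.46772416 0.38159331 0.14606701] [28.  31.2 73.1 -0.  75.9 25.7]
[array([421., 140.]), array([397., 313.]), array([227., 307.]), array([217., 132.])]
```

View pics/w9.png

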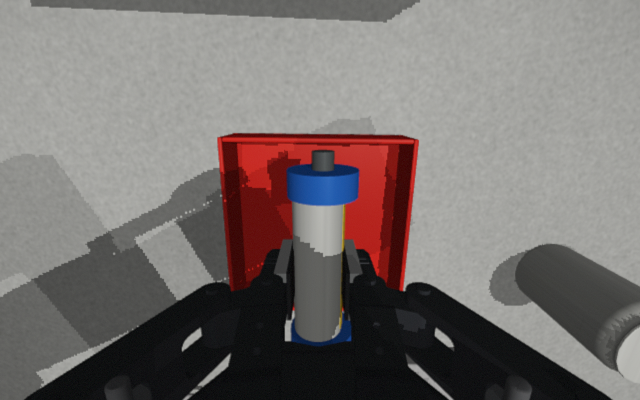

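The bin rim matches my estimate (far corners at (220,136) and (417,138)), but I overshot about 27 mm in y. I correct and lower.

```bash
python3 -m pendant '[[[0,-0.5,0],0,0],[[0,-0.4,0],0,0],[[0,0,-0.4],0,0],[[0,0,-0.8],0,0],[[0,0,-1],0,0],[[0,0,-1],0,0],[[0,0,-0.7],0,0],[[0,0,-0.4],0,0],[[0,0,-0.15],0,0],[[0,0,0],0,0],[[0,0,0],0,0]]'
```

```text
time_s: 30.23
position: [0.4688, 0.3548, 0.0143]
tool_rot: [[0.039, 0.001, 0.999], [-0.999, 0.0, 0.039], [-0.0, -1.0, 0.001]]
ft_force: [-0.0, -0.8, -3.0]
grip_width: 0.0223
```

```bash
python3 -m pendant '[[[0,0,-0.04],0,0],[[0,0,0],0,0],[[0,0,0],0,0]]'
```

```text
time_s: 30.48
position: [0.4685, 0.3552, 0.0131]
tool_rot: [[0.039, 0.001, 0.999], [-0.999, 0.001, 0.039], [-0.001, -1.0, 0.001]]
ft_force: [-0.3, 0.8, -4.8]
grip_width: 0.0225
```

```bash
python3 -m pendant '[[[0,0,-0.1],0,0],[[0,0,-0.05],0,0],[[0,0,0],0,0],[[0,0,0],0,0]]'
```

```text
time_s: 30.82
position: [0.4681, 0.3551, 0.0077]
tool_rot: [[0.039, -0.0, 0.999], [-0.999, -0.0, 0.039], [0.0, -1.0, -0.0]]
ft_force: [0.7, 0.1, -4.6]
grip_width: 0.0219
```

```bash
python3 -m pendant '[[[0,0,-0.03],0,0],[[0,0,0],0,0],[[0,0,0],0,0]]'
```

```text
time_s: 31.07
position: [0.4682, 0.3552, 0.0069]
tool_rot: [[0.039, -0.0, 0.999], [-0.999, 0.0, 0.039], [-0.0, -1.0, 0.0]]
ft_force: [0.8, -0.4, -4.4]
grip_width: 0.0225
```

```bash
python3 -m pendant '[[[0,0,-0.03],0,0],[[0,0,0],0,0],[[0,0,0],0,0]]'
```

```text
time_s: 31.32
position: [0.4683, 0.3552, 0.0067]
tool_rot: [[0.039, 0.001, 0.999], [-0.999, 0.0, 0.039], [-0.0, -1.0, 0.001]]
ft_force: [-2.9, -0.9, 5.4]
grip_width: 0.0223
```

```bash
python3 -m pendant '[[[0,0,0.02],0,0.35],[[0,0,0],0,0.45],[[0,0,0],0,0.6],[[0,0,0],0,0.6],[[0,0,0],0,0.6],[[0,0,0.2],0,0.6],[[0,0,0.6],0,0.6],[[0,0,1],0,0.6],[[0,0,1],0,0.6],[[0,0,1],0,0.6],[[0,0,1],0,0.6],[[0,0,0.5],0,0.6]]'
python3 -m pendant '[[[-0.3,-0.3,0.5],0,1],[[-0.6,-0.3,0],0,1],[[-1,-0.3,0],0,1],[[-1,-0.3,0],0,1],[[-0.5,0,0],0,1],[[0,0,0],0,1],[[0,0,0],0,1]]'
python3 - <<'E'
from h import *
im,d,K,Rc,c=cam("top"); save("top2.png",im); print(env.observe()["position"])
im,d,K,Rc,c=cam("scene"); save("scene2.png",im)
E
```

```text
time_s: 32.32
position: [0.469, 0.3556, 0.17]
tool_rot: [[0.039, 0.005, 0.999], [-0.999, 0.002, 0.039], [-0.002, -1.0, 0.005]]
ft_force: [0.4, -0.2, 0.3]
grip_width: 0.0514
time_s: 32.9
position: [0.3663, 0.3193, 0.1814]
tool_rot: [[0.04, 0.001, 0.999], [-0.999, 0.001, 0.04], [-0.001, -1.0, 0.001]]
ft_force: [0.2, -0.4, 0.0]
grip_width: 0.0852
[0.36696776 0.3193934  0.18116393]
```

View pics/top2.png

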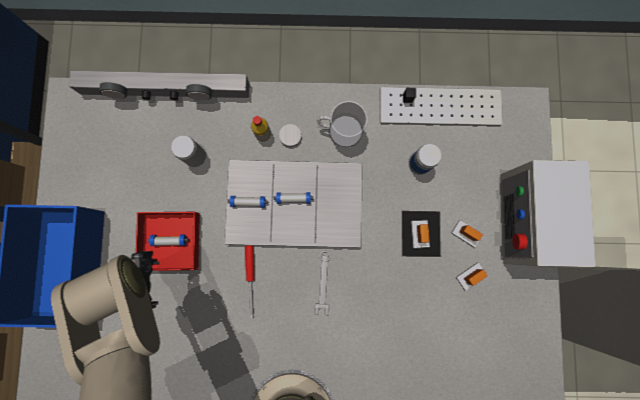

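View pics/scene2.png

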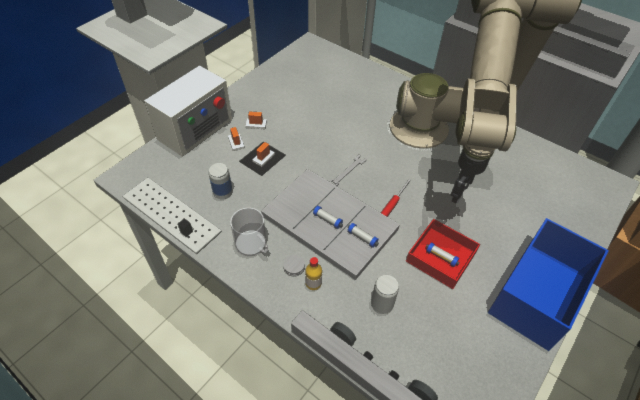

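The top view shows the bent roller lying in the bin at (168,240) and the block upright on its pad at (422,234). The sound rollers are on the plate at (248,202) and (294,198), everything else is in place, and the arm is clear.

```bash
python3 -c "
from rig import env
print(env.close_job())"
```

```text
the job is handed in; nothing more can be done
None
```

The roll test is done and handed in at about 33 s on the robot's clock. The roller nearest the robot's right was the bent one, and it is now lying in the red reject bin.

| Roller | First contact height (tool tip) | Behaviour | Peak downward load read |
|---|---|---|---|
| Right | about 78.8 mm | Block rose 1.8 mm in about 20 mm of roller travel; stopped there | about 20 N |
| Middle | about 80.8 mm | Height steady to about 0.1 mm over roughly half a turn | about 10 N |
| Left | about 80.7 mm | Height steady to about 0.2 mm over roughly half a turn | about 12 N |

- **Force limit:** the loads allow for the block's weight and are well under 30 N. They come from readings at the end of each move, so peaks in between were not recorded.
- **Left roller:** it built up a sideways drag of about 8 N during its roll. It stayed on the plate.
- **Bent roller:** it weighed about 4 to 4.5 N when lifted, which fits the heavier, older make.
- **Final pictures:** the block is upright on its pad, and the two sound rollers are on the plate where they rolled to. The bystanders look unmoved, and the arm is clear of everything.
- **Failed checks:** none. The top and wrist cameras disagreed by about 2–4 mm on the roller positions. I also overshot the bin by 27 mm and corrected that before lowering the roller.

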